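Slide the display case's glass door over the open candle

TASK

The sliding glass door of the small display case was left half-way. Slide it along its track until it stands fully home in front of the bay with the open candle (the one without a lid), so that this bay is shut and the bay with the black-lidded candle is open; leave both candles standing where they are.

Things in the scene. Friction and masses are not known exactly. Their poses are not given: they have to be found in the camera images.
- display_case: Fixed light-wood display case, 130 deep x 260 wide x 170 high mm, clear roof. Origin: centre of underside; x to the back, y left along the front, z up. A divider at y = 0 parts two bays centred at y = +62 and -62, floor 20 up. One glass door, 122 wide, slides along y in tracks on the front (16 mm out), between end stops; about 2 N friction, stays where left.
- door_pull (a point): Point on the axis of the door's pull, 150 mm above the table: a dark upright round bar 12 mm thick, 94 to 168 mm above the table, 108 mm before the case's centre, on the door's middle line, 35 mm out from the pane on two thin stems (heights 108, 128). Its y in the case's frame: -62 mm with the door home on the right bay, +62 on the left; it starts between.
- open_candle: White candle in a clear glass, no lid, wick in view, 66 mm across, 65 mm high; origin at the centre of its underside. Stands loose in the left or the right bay of the case.
- lidded_candle: Candle jar with a black lid, 65 mm across, 73 mm high; origin at the centre of its underside. Stands loose in the other bay of the case.

How it is judged:
By the outcome, as a careful person would: the job done as asked, in the order asked, and still so for the second after the job is handed in, with the robot touching nothing.
It also fails if it takes over 32 s, if anything falls off the work surface, if the arm or the gripper's body presses on something with over 40 N, if the wrist force passes 120 N, or if a joint passes its speed limit or range.

ROBOT

A 6-joint arm with a two-finger parallel gripper is mounted at the origin on a cart in front of the work surface, level with it; the furniture and walls round the work are solid. World frame = base frame: x ahead of the robot, y to its left, z up, the work surface at z = 0. Lengths are in m, angles in rad, forces in N, time in s.
With the tool pointing down it reaches from about 0.425 to 0.95 m from the base axis. Payload 3.5 kg.
Tool frame: the origin (TCP) lies at the very end of the fingers, on their centre line; the grasp point (between the pads) lies 19 mm behind it; y points along the fingers, z is the direction in which the jaws open and shut, and the axes are right-handed (so a half turn about y gives the same grasp; the last joint's range is limited). The gripper opens to 85 mm and grips with 20 to 120 N. Pads are 22 mm wide; open, the fingers measure 114 mm over their backs; the gripper's body (76 mm by 85 mm) begins 54 mm behind the grasp point. The pads swing forward as they close: fully open they stand 13 mm farther back than shut.
Start: joints at [-1.442, 0.286, 1.577, -0, 1.279, -0.15], TCP at [0.186, -0.649, 0.231] pointing down, gripper open.
Joint ranges: [-2.77, 2.77], [-0.9, 2.22], [0.21, 2.48], [-1.53, 4.67], [0.24, 2.81], [-2.84, 2.84]. Speed limits (rad/s): [2.79, 2.79, 3.14, 3.14, 3.14, 3.14].

INTERFACE

Orientations are given as a unit quaternion [x, y, z, w].
In Python, from plant import ctrl, cams gives the robot as it stands.
- The arm moves only by the tool play_rows, never from a script. Its argument "steps" is a list of rows, each an object of numbers: "claw": the finger opening in cm, from 0 to 8.54; "tx", "ty", "tz": the shift along the tool's x, y, z in cm; "ax", "ay", "az": the turn, a rotation vector about the tool's x, y, z in degrees. A call has 1 to 12 rows; each row is the pose to reach, as a shift and turn from the pose commanded when the call began, along the tool's axes at that moment; what a row does not reach only later rows make up. A row lasts 1/12 s, in which the tool goes at most 41.7 mm and 7.16 degrees, less where a joint would pass 70% of its speed; a pose out of reach is approached as far as the arm can. A call with a gripper value outside its range is refused whole. The fingers move at their own pace and stop on an object; "grip_force" is the grip in N (left out, the last holds). Time passes only in rows, so rows that repeat a pose let the fingers close. It gives the time, the measured TCP pose, the force and the opening at its end, in the units of the state.
- ctrl.get_state(): the state, without advancing time (a new reading comes with each control period).
- cams.read_camera(name): name is "scene" or "top" or "wrist"; returns (picture, depth): 400x640x3 uint8, blue, green, red; 400x640 float32, m along the optical axis (not along the pixel's ray), 0 where there is no reading.
- cams.camera_model(name): a dict with "intrinsics" (3x3 intrinsics, pixels), "distortion" ([k1, k2, p1, p2, k3] as OpenCV has them; the pictures are not rectified), "rvec" (rotation vector, rad) and "tvec" (3), from world to camera coordinates, as OpenCV has them; the wrist camera has in their place "tool_from_camera" (4x4, takes a point from camera to tool coordinates, whose origin is the TCP and whose axes are the tool frame's). Camera axes: x right, y down, z forward; pixel columns grow to the right and rows downward; lengths in m; the calibration is good to about 2 mm. A picture is of the moment at which its call begins: read the wrist's pose just before it. camera_model takes no time and is no camera call.
- ctrl.sign_off(): hands the job in, once; it reports no verdict.
The state is a dict: "time": time; "qpos": joint angles; "dq": joint speeds; "joint_efforts": joint torques, N m; "eef_pos": TCP position; "tcp_rot": TCP orientation; "contact_force": force on the tool from outside, world axes, zero at the start; "wrist_torque": the same for the moment, N m; "opening": opening from 0.0 (shut) to 1.0 (fully open).
Only numpy, scipy, OpenCV 4.12 (cv2) and the standard library are available. Lean on these libraries where they do the work, as an engineer would, in place of code of your own. Each camera call takes 0.05 s, during which the arm holds its last target.

## Working session

There is one attempt and no reset: what is moved stays moved. The work goes in short steps, Python scripts to look and compute and a tool call to move; the robot and the scene stay as the last step left them, time stands still between calls to the robot, and variables do not carry over. Pictures are saved under pics/ and viewed, and the job is handed in when it is done.

Besides the shell and the picture viewer there is one more tool, called after "Call:" as name([rows], argument=value, ...), one row to a line, values as JSON. play_rows: Moves the arm, as the interface text tells. Its arguments: {"type":"object","properties":{"steps":{"type":"array","items":{"type":"object","properties":{"claw":{"type":"number"},"tx":{"type":"number"},"ty":{"type":"number"},"tz":{"type":"number"},"ax":{"type":"number"},"ay":{"type":"number"},"az":{"type":"number"}}}},"grip_force":{"type":"number"}},"required":["steps"]}

```bash
mkdir -p pics; ls
python3 - <<'E'
from plant import ctrl,cams
import cv2
s=ctrl.get_state();print(s)
for n in("scene","top"):
    p,d=cams.read_camera(n);cv2.imwrite(f"pics/{n}0.png",p)
    import numpy as np; np.save(f"pics/{n}0.npy",d)
    print(cams.camera_model(n))
E
```

```text
pics
{'time': 0.0, 'qpos': array([-1.44201690e+00,  2.87177566e-01,  1.57819526e+00, -2.18239567e-05,
        1.27859739e+00, -1.49972247e-01]), 'dq': array([ 2.06436193e-03,  2.78222775e-05,  1.22474999e-03, -4.15477077e-04,
       -3.22926950e-04,  1.20378718e-03]), 'joint_efforts': array([-1.50521224e-03, -4.05985343e+01, -2.92625588e+01, -2.55983759e-04,
        5.77430968e-03,  5.73015939e-06]), 'eef_pos': array([ 0.18568513, -0.64826591,  0.22992936]), 'tcp_rot': array([-0.09823545,  0.70108972, -0.69940846,  0.09823849]), 'contact_force': array([1.0493881 , 0.0490378 , 0.10187508]), 'wrist_torque': array([ 0.00387953, -0.03177281, -0.03563753]), 'opening': 1.00015332601979}
{'intrinsics': array([[434.71279661,   0.        , 319.88614286],
       [  0.        , 434.71279661, 200.48412635],
       [  0.        ,   0.        ,   1.        ]]), 'distortion': array([-0.00704523,  0.        ,  0.        ,  0.        ,  0.        ]), 'rvec': array([ 1.80725073, -1.31860383,  0.73609343]), 'tvec': array([-0.09125765,  0.39925536,  0.45486571])}
{'intrinsics': array([[415.54455617,   0.        , 326.36075667],
       [  0.        , 415.54455617, 200.9586751 ],
       [  0.        ,   0.        ,   1.        ]]), 'distortion': array([-0.07679575,  0.        ,  0.        ,  0.        ,  0.        ]), 'rvec': array([ 1.81311415, -1.85408566,  0.64006332]), 'tvec': array([0.09156896, 0.49822305, 0.58492698])}
```

View pics/scene0.png

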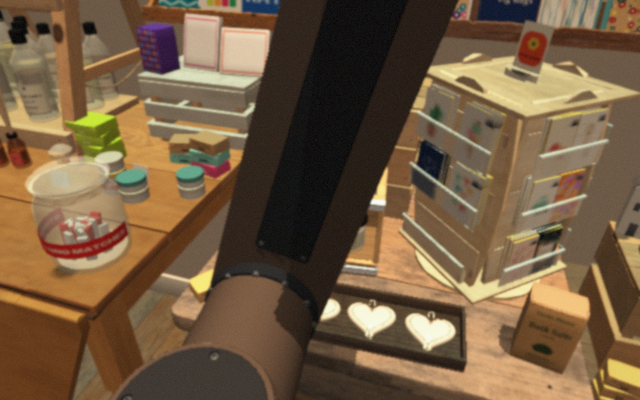

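View pics/top0.png

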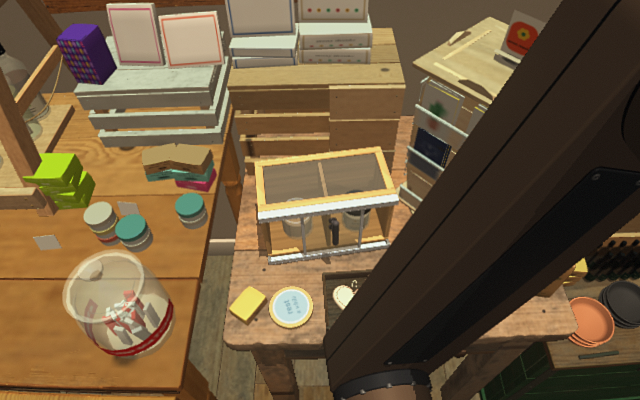

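```bash
cat > h.py <<'E'
import numpy as np,cv2
from plant import cams
def ray(n,uv):
    m=cams.camera_model(n);K,D=m["intrinsics"],m["distortion"]
    R,_=cv2.Rodrigues(np.array(m["rvec"]));t=np.array(m["tvec"]).ravel()
    q=cv2.undistortPoints(np.array([[uv]],float),K,D)[0,0]
    return -R.T@t, R.T@np.array([q[0],q[1],1.])
def onz(n,uv,z):
    o,d=ray(n,uv);return o+d*(z-o[2])/d[2]
def dep(n,uv,D):
    o,d=ray(n,uv);u,v=map(int,uv);return o+d*D[v,u]
def proj(n,P):
    m=cams.camera_model(n);return cv2.projectPoints(np.array(P,float).reshape(-1,1,3),m["rvec"],m["tvec"],m["intrinsics"],m["distortion"])[0][:,0]
E
python3 - <<'E'
import cv2
im=cv2.imread('pics/top0.png')
c=im[140:275,245:405];cv2.imwrite('pics/topz.png',cv2.resize(c,None,fx=4.4,fy=4.4,interpolation=cv2.INTER_CUBIC)[:600])
E
```

```text
(no output)
```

View pics/topz.png

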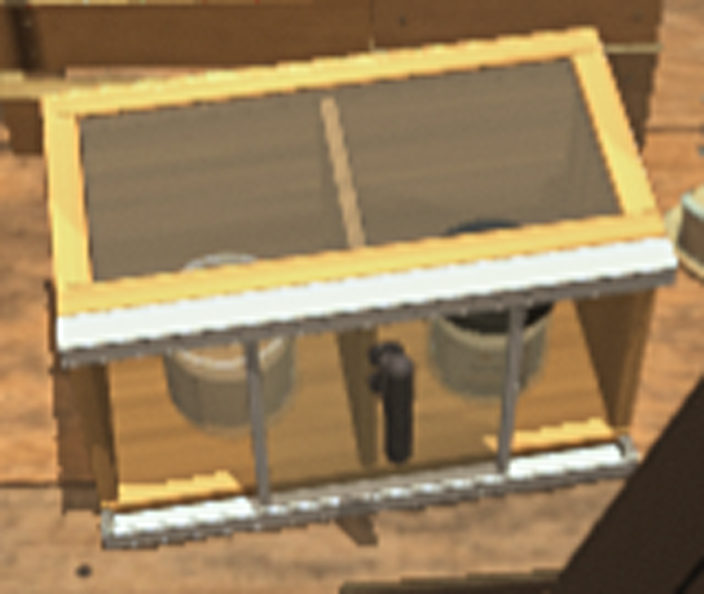

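Run:
```python
from h import *
f=lambda x,y:(245+(x+.5)/4.4-.5,140+(y+.5)/4.4-.5)
P={k:onz("top",f(*v),.17) for k,v in dict(bl=(45,97),br=(597,28),fl=(58,315),fr=(662,238)).items()}
for k,v in P.items():print(k,v.round(4))
print(np.linalg.norm(P['bl']-P['br']),np.linalg.norm(P['fl']-P['fr']),np.linalg.norm(P['bl']-P['fl']),np.linalg.norm(P['br']-P['fr']))
yb=(P['bl']-P['br']);yf=P['fl']-P['fr']
for y in(yb,yf):print(np.degrees(np.arctan2(-y[0],y[1])))
c=sum(P.values())/4
y=yb/np.linalg.norm(yb)+yf/np.linalg.norm(yf);y/=np.linalg.norm(y);x=np.array([y[1],-y[0],0])
# use front right & back edges
print('c',c)
for nm,uv,z in(('pulltop',(398,350),.168),('pullbot',(398,458),.094)):
    p=onz("top",f(*uv),z);print(nm,p.round(4),(p-c)@x,(p-c)@y)
D=np.load('pics/top0.npy')
for uv in((396,365),(399,400),(399,440)):
    p=dep("top",f(*uv),D);print(p.round(4),(p-c)@x,(p-c)@y)
c2=c.copy();c2[2]=0
def C(a,b,z):return c2+a*x+b*y+[0,0,z]
im=cv2.imread('pics/top0.png')
im=cv2.resize(im[140:275,245:405],None,fx=4.4,fy=4.4,interpolation=cv2.INTER_CUBIC)
for pt in [C(a,b,z) for a in(-.065,.065) for b in(-.13,.13) for z in(0,.17)]+[C(-.108,0,.15)]:
    u=(proj("top",pt)[0]-[245,140]+.5)*4.4-.5
    cv2.circle(im,tuple(int(i) for i in u),4,(0,0,255),-1)
cv2.imwrite('pics/ov.png',im)
```

```text
bl [0.6076 0.2213 0.17  ]
br [ 0.6454 -0.0336  0.17  ]
fl [0.483 0.205 0.17 ]
fr [ 0.5176 -0.0482  0.17  ]
0.2577094314144415 0.2555787323647418 0.1256238237161386 0.1286368845800363
8.437816855460115
7.774146635022868
c [0.56338286 0.08613846 0.17      ]
pulltop [0.4633 0.0657 0.168 ] -0.10200643024995774 -0.006163241748029201
pullbot [0.4588 0.0651 0.094 ] -0.10649162187812483 -0.006088012565463675
[0.4575 0.0666 0.1657] -0.10757783416815 -0.004383383964847491
[0.453  0.0654 0.1472] -0.11222602707356887 -0.004981651220270523
[0.4543 0.065  0.1153] -0.11101706817509693 -0.005517326598422546
```

View pics/ov.png

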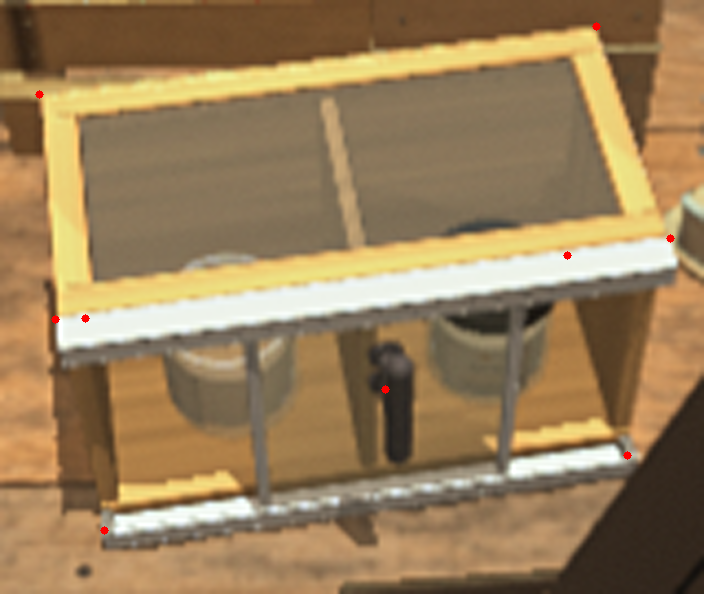

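```bash
cat >> h.py <<'E'
from scipy.spatial.transform import Rotation as Ro
from plant import ctrl
def rel(wps,yawdeg):
    """wps: world TCP targets; yaw of case; print tool-axis shift (cm) and rotvec(deg) """
    s=ctrl.get_state();p=s['eef_pos'];R=Ro.from_quat(s['tcp_rot'])
    a=np.radians(yawdeg);y=np.array([-np.sin(a),np.cos(a),0])
    best=None
    for sg in(1,-1):
        tz=sg*y;ty=np.array([0,0,-1.]);tx=np.cross(ty,tz)
        T=Ro.from_matrix(np.c_[tx,ty,tz]);r=(R.inv()*T).as_rotvec(degrees=True)
        if best is None or np.linalg.norm(r)<np.linalg.norm(best):best=r
    print('rot',best.round(2))
    for w in wps:print('shift cm',(R.inv().apply(np.array(w)-p)*100).round(2))
    return R
E
python3 - <<'E'
from h import *
R=rel([(.30,-.45,.27),(.40,-.25,.27),(.457,.065,.27)],8.1)
print(R.as_matrix().round(3))
D=np.load('pics/top0.npy')
m=cams.camera_model("top");uu,vv=np.meshgrid(range(0,640,2),range(0,400,2));uv=np.stack([uu,vv],-1).reshape(-1,1,2).astype(float)
q=cv2.undistortPoints(uv,m["intrinsics"],m["distortion"])[:,0];Rm,_=cv2.Rodrigues(m["rvec"])
d=D[vv.ravel(),uu.ravel()];P=(np.c_[q,np.ones(len(q))]*d[:,None]-m["tvec"])@Rm
ok=d>0;P=P[ok]
for x0 in np.arange(.2,.75,.05):
    print(round(x0,2),[ (lambda s:'%4d'%(s.max()*1000) if len(s) else ' .. ')(P[(abs(P[:,0]-x0)<.025)&(abs(P[:,1]-y0)<.025)][:,2]) for y0 in np.arange(-.7,.3,.05)])
E
```

```text
rot [ 0.12  7.88 -0.01]
shift cm [-16.45  -3.95 -15.93]
shift cm [-31.56  -3.91 -32.4 ]
shift cm [-45.72  -3.85 -61.12]
[[-0.961 -0.     0.275]
 [-0.275  0.002 -0.961]
 [-0.    -1.    -0.002]]
0.2 [' .. ', ' .. ', ' .. ', ' .. ', ' .. ', ' .. ', ' .. ', ' .. ', ' .. ', ' .. ', ' .. ', ' 553', ' 621', ' 690', ' 617', ' 457', ' 295', ' .. ', ' .. ', ' .. ']
0.25 [' .. ', ' .. ', ' .. ', ' .. ', ' .. ', ' .. ', ' .. ', ' .. ', ' .. ', ' .. ', ' .. ', ' .. ', ' .. ', ' 676', ' 620', ' 458', ' .. ', ' .. ', ' .. ', ' .. ']
0.3 ['-322', '-185', '-174', '-125', '-125', '-186', '   1', '   2', '   2', '   2', '   2', ' .. ', ' .. ', ' .. ', ' .. ', ' .. ', '  29', '   3', '   2', '   3']
0.35 ['-187', '-125', '-125', '-126', '-125', '-187', '   3', '   3', '   2', '   3', ' .. ', ' .. ', ' .. ', ' .. ', ' .. ', '  18', '  29', '  15', '  26', '  27']
0.4 ['-144', '-143', '-123', '-124', '-125', '-276', '   2', ' 122', '-350', ' .. ', ' .. ', ' .. ', ' .. ', ' .. ', '  15', '  21', '  30', '  15', '  26', '  27']
0.45 ['-125', '-125', '-126', '-126', '-125', ' .. ', '-770', '-760', '-762', ' 
[... 212 characters left out ...]
 171', ' 171', ' 173', ' 173', '   2']
0.55 [' -65', ' -65', ' -64', ' .. ', ' .. ', ' .. ', ' .. ', ' .. ', ' .. ', ' .. ', ' 379', ' 388', ' 352', ' 171', ' 171', ' 168', ' 168', ' 168', ' 172', '   3']
0.6 [' -15', '   1', ' .. ', ' .. ', ' .. ', ' .. ', ' .. ', ' .. ', ' .. ', ' 456', ' 377', ' 378', ' 374', ' 170', ' 169', ' 170', ' 170', ' 170', ' 171', '   2']
0.65 [' .. ', ' .. ', ' .. ', ' .. ', ' .. ', ' .. ', ' .. ', ' .. ', ' .. ', ' 457', ' 457', ' 373', ' 373', ' 371', ' 169', ' 170', ' 169', ' .. ', ' .. ', '   2']
0.7 [' .. ', ' .. ', ' .. ', ' .. ', ' .. ', ' .. ', ' .. ', ' .. ', ' .. ', ' 372', ' 386', ' 387', ' 371', ' 270', ' 270', ' 266', ' 268', ' 265', ' 270', ' 269']
```

Run:
```python
from h import *
D=np.load('pics/scene0.npy')
for uv in((470,290),(475,270),(540,115),(535,130),(425,70),(420,240),(632,95)):print(uv,dep("scene",uv,D).round(3))
rel([(.27,-.40,.27),(.365,-.25,.27),(.43,-.08,.27),(.457,.065,.27)],8.1)
```

```text
(470, 290) [ 0.493 -0.224  0.028]
(475, 270) [ 0.496 -0.224  0.074]
(540, 115) [ 0.483 -0.25   0.368]
(535, 130) [ 0.527 -0.258  0.33 ]
(425, 70) [ 0.181 -0.11   0.496]
(420, 240) [ 0.563 -0.122  0.065]
(632, 95) [ 0.611 -0.391  0.371]
rot [ 0.12  7.88 -0.01]
shift cm [-14.94  -3.94 -21.56]
shift cm [-28.2   -3.91 -33.37]
shift cm [-39.13  -3.88 -47.92]
shift cm [-45.72  -3.85 -61.12]
```

Call:
play_rows([
  {"tx":-1,"ty":-1,"tz":-2,"claw":8.5},
  {"tx":-3,"ty":-2,"tz":-5},
  {"tx":-5,"ty":-3.9,"tz":-8},
  {"tx":-7.5,"ty":-3.9,"tz":-11},
  {"tx":-10,"ty":-3.9,"tz":-14.5},
  {"tx":-12.5,"ty":-3.9,"tz":-18},
  {"tx":-15,"ty":-3.9,"tz":-21.5},
  {"tx":-18,"ty":-3.9,"tz":-24},
  {"tx":-21,"ty":-3.9,"tz":-26.5},
  {"tx":-24,"ty":-3.9,"tz":-29},
  {"tx":-26.5,"ty":-3.9,"tz":-31.5},
  {"tx":-28.2,"ty":-3.9,"tz":-33.4},
])

```text
invalid input at $.steps[0]: expected keys claw, tx, ty, tz, ax, ay, az
```

Call:
play_rows([
  {"claw":5,"ax":0,"ay":0,"az":0,"tx":-1,"ty":-1,"tz":-2},
  {"claw":5,"ax":0,"ay":1,"az":0,"tx":-3,"ty":-2,"tz":-5},
  {"claw":5,"ax":0,"ay":2,"az":0,"tx":-5,"ty":-3.9,"tz":-8},
  {"claw":5,"ax":0,"ay":3,"az":0,"tx":-7.5,"ty":-3.9,"tz":-11},
  {"claw":5,"ax":0,"ay":4,"az":0,"tx":-10,"ty":-3.9,"tz":-14.5},
  {"claw":5,"ax":0,"ay":5,"az":0,"tx":-12.5,"ty":-3.9,"tz":-18},
  {"claw":5,"ax":0,"ay":6,"az":0,"tx":-15,"ty":-3.9,"tz":-21.5},
  {"claw":5,"ax":0,"ay":7,"az":0,"tx":-18,"ty":-3.9,"tz":-24},
  {"claw":5,"ax":0,"ay":7.9,"az":0,"tx":-21,"ty":-3.9,"tz":-26.5},
  {"claw":5,"ax":0,"ay":7.9,"az":0,"tx":-24,"ty":-3.9,"tz":-29},
  {"claw":5,"ax":0,"ay":7.9,"az":0,"tx":-26.5,"ty":-3.9,"tz":-31.5},
  {"claw":5,"ax":0,"ay":7.9,"az":0,"tx":-28.2,"ty":-3.9,"tz":-33.4},
])

```text
time: 1.1
eef_pos: [0.3658, -0.2475, 0.27]
tcp_rot: [-0.05, 0.706, -0.705, 0.05]
contact_force: [0.7, -0.5, 0.4]
opening: 0.588
```

Run:
```python
from h import *
s=ctrl.get_state();print(s['time'],s['eef_pos'],s['contact_force'],s['opening'],s['qpos'])
rel([(.365,-.25,.27),(.42,-.08,.27),(.435,.0,.27),(.457,.065,.27)],8.1)
for n in("scene","wrist"):
    p,d=cams.read_camera(n);cv2.imwrite(f"pics/{n}1.png",p)
```

```text
1.1 [ 0.36578426 -0.24750379  0.26997748] [ 0.69648895 -0.47403711  0.38417642] 0.5875037363749269 [-8.25799232e-01 -2.83228799e-01  2.07643064e+00  7.57616318e-04
  1.34890244e+00  6.02260770e-01]
rot [ 0.05  0.07 -0.02]
shift cm [ 0.11 -0.    0.24]
shift cm [-7.750e+00  1.000e-02 -1.581e+01]
shift cm [-1.037e+01  2.000e-02 -2.352e+01]
shift cm [-13.47   0.03 -29.64]
```

View pics/scene1.png

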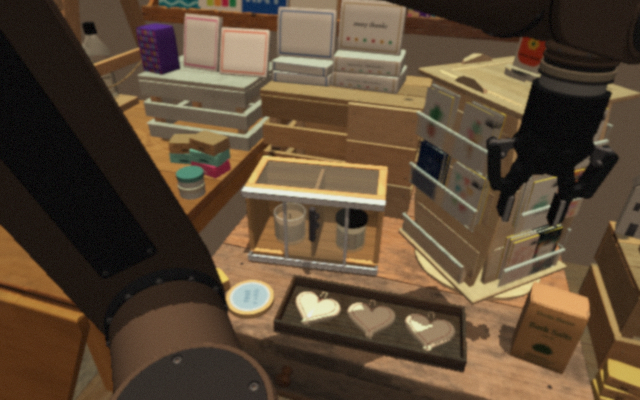

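The scene view now shows the case clear of the arm: the open candle is in the left bay (290,220) and the black-lidded one in the right bay (350,228). The pull is near (315,220). I'll zoom in for a second measurement.

Run:
```python
import cv2
im=cv2.imread('pics/scene1.png')
cv2.imwrite('pics/scz.png',cv2.resize(im[150:280,235:395],None,fx=4.5,fy=4.5,interpolation=cv2.INTER_CUBIC))
```

```text
(no output)
```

View pics/scz.png

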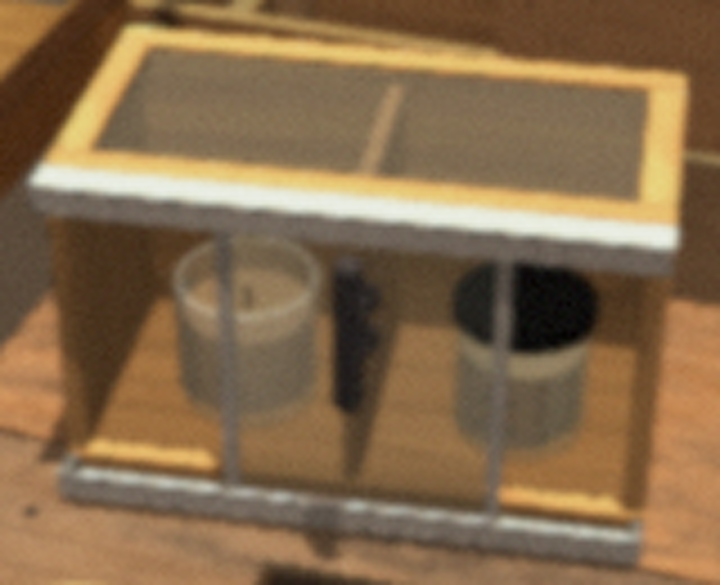

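The zoom confirms a white candle with a wick on the left and a black lid on the right, so the door goes left. The pull bar runs (346,262) to (347,408) in the zoom.

Run:
```python
from h import *
g=lambda x,y:(235+(x+.5)/4.5-.5,150+(y+.5)/4.5-.5)
f=lambda x,y:(245+(x+.5)/4.4-.5,140+(y+.5)/4.4-.5)
for uv,z in(((346,264),.168),((347,405),.094)):print(onz("scene",g(*uv),z).round(4))
for a,b in(((398,352),(346,264)),((398,456),(347,405))):
    o1,d1=ray("top",f(*a));o2,d2=ray("scene",g(*b))
    t=np.linalg.lstsq(np.c_[d1,-d2],o2-o1,rcond=None)[0];p1=o1+t[0]*d1;p2=o2+t[1]*d2;print(((p1+p2)/2).round(4),np.linalg.norm(p1-p2))
P=[onz("scene",g(*u),.17) for u in((128,25),(688,74),(45,160),(680,222))]
print(np.round(P,4),np.mean(P,0));
for a,b in((0,1),(2,3)):
    y=P[a]-P[b];print(np.linalg.norm(y),np.degrees(np.arctan2(-y[0],y[1])))
```

```text
[0.456  0.0643 0.168 ]
[0.4636 0.0662 0.094 ]
[0.4654 0.0664 0.1623] 0.002339274612170254
[0.4574 0.0647 0.0986] 0.001198762015909369
[[ 0.6112  0.2225  0.17  ]
 [ 0.6473 -0.0337  0.17  ]
 [ 0.4871  0.2052  0.17  ]
 [ 0.5233 -0.0522  0.17  ]] [0.56724832 0.08544287 0.17      ]
0.25876787991052813 8.020602776773718
0.25996773414603325 7.983648253701022
```

Call:
play_rows([
  {"claw":5,"ax":0,"ay":0,"az":0,"tx":-1,"ty":0,"tz":-2},
  {"claw":5,"ax":0,"ay":0,"az":0,"tx":-2.5,"ty":0,"tz":-5},
  {"claw":5,"ax":0,"ay":0,"az":0,"tx":-4.2,"ty":0,"tz":-8.5},
  {"claw":5,"ax":0,"ay":0,"az":0,"tx":-6,"ty":0,"tz":-12},
  {"claw":5,"ax":0,"ay":0,"az":0,"tx":-7.7,"ty":0,"tz":-15.5},
  {"claw":5,"ax":0,"ay":0,"az":0,"tx":-9.3,"ty":0,"tz":-19},
  {"claw":5,"ax":0,"ay":0,"az":0,"tx":-11,"ty":0,"tz":-22.5},
  {"claw":5,"ax":0,"ay":0,"az":0,"tx":-12.5,"ty":0,"tz":-26},
  {"claw":5,"ax":0,"ay":0,"az":0,"tx":-13.3,"ty":0,"tz":-28.5},
  {"claw":5,"ax":0,"ay":0,"az":0,"tx":-13.7,"ty":0,"tz":-29.6},
  {"claw":5,"ax":0,"ay":0,"az":0,"tx":-13.7,"ty":0,"tz":-29.6},
])

```text
time: 2.12
eef_pos: [0.4592, 0.0636, 0.2699]
tcp_rot: [-0.051, 0.705, -0.705, 0.051]
contact_force: [-0.2, -0.9, -0.0]
opening: 0.583
```

Run:
```python
from h import *
s=ctrl.get_state();print(s['time'],s['eef_pos'],s['contact_force'],s['opening'],s['qpos'])
rel([(.459,.0655,.27),(.459,.0655,.13)],8.0)
p,d=cams.read_camera("wrist");cv2.imwrite(f"pics/wrist2.png",p)
M=cams.camera_model("wrist");T=M["tool_from_camera"]
R=Ro.from_quat(s['tcp_rot']).as_matrix()
for P in [(.459,.0655,.168),(.459,.0655,.094)]:
    t=R.T@(np.array(P)-s['eef_pos']);c=np.linalg.inv(T)@np.r_[t,1]
    print(cv2.projectPoints(c[None,:3],np.zeros(3),np.zeros(3),M["intrinsics"],M["distortion"])[0].ravel())
```

```text
2.1167 [0.45918901 0.0636018  0.26985722] [-0.24592636 -0.91628285 -0.02439442] 0.5834400971940924 [-8.19326921e-02 -2.26414099e-01  2.03130482e+00  2.84298179e-04
  1.33757033e+00  1.34465671e+00]
rot [0.03 0.26 0.04]
shift cm [-0.01 -0.01 -0.19]
shift cm [-0.02 13.99 -0.18]
[316.81006387 204.02775661]
[317.47793371 186.97876224]
```

View pics/wrist2.png

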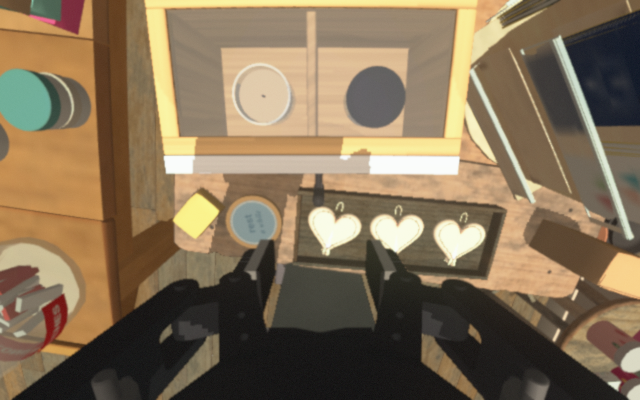

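The wrist view shows the pull's top at (319,198), midway between the fingers and within a few mm of the prediction (317,204). Going down around it.

Call:
play_rows([
  {"claw":5,"ax":0,"ay":0.2,"az":0,"tx":-0.1,"ty":1,"tz":-0.1},
  {"claw":5,"ax":0,"ay":0.2,"az":0,"tx":-0.2,"ty":3,"tz":-0.1},
  {"claw":5,"ax":0,"ay":0.2,"az":0,"tx":-0.2,"ty":5,"tz":-0.1},
  {"claw":5,"ax":0,"ay":0.2,"az":0,"tx":-0.2,"ty":7,"tz":-0.1},
  {"claw":5,"ax":0,"ay":0.2,"az":0,"tx":-0.2,"ty":9,"tz":-0.1},
  {"claw":5,"ax":0,"ay":0.2,"az":0,"tx":-0.2,"ty":11,"tz":-0.1},
  {"claw":5,"ax":0,"ay":0.2,"az":0,"tx":-0.2,"ty":12.5,"tz":-0.1},
  {"claw":5,"ax":0,"ay":0.2,"az":0,"tx":-0.2,"ty":13.5,"tz":-0.1},
  {"claw":5,"ax":0,"ay":0.2,"az":0,"tx":-0.2,"ty":13.9,"tz":-0.1},
  {"claw":5,"ax":0,"ay":0.2,"az":0,"tx":-0.2,"ty":13.9,"tz":-0.1},
])

```text
time: 3.0
eef_pos: [0.4602, 0.0626, 0.1301]
tcp_rot: [-0.049, 0.706, -0.705, 0.047]
contact_force: [0.7, 0.6, -0.1]
opening: 0.58
```

Run:
```python
from h import *
s=ctrl.get_state();print(s['time'],s['eef_pos'],s['contact_force'],s['opening'])
p,d=cams.read_camera("wrist");q,_=cams.read_camera("scene")
a=p[140:340,170:490]
b=cv2.resize(q[150:280,215:423],(640,400))
cv2.imwrite("pics/both3.png",cv2.resize(np.vstack([cv2.resize(a,(640,400)),b]),(480,600)))
```

```text
3.0 [0.46017954 0.0625895  0.13013596] [ 0.71332227  0.59090319 -0.11333787] 0.5801651017129323
```

View pics/both3.png

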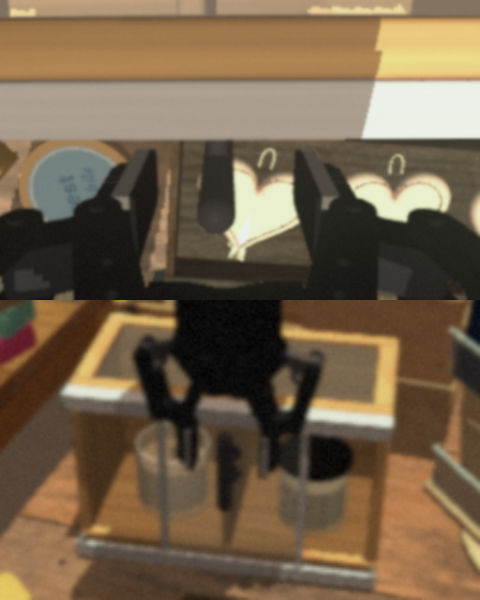

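The bar is between the pads, about 3 mm to the left of centre. Closing on it.

Call:
play_rows([
  {"claw":3,"ax":0,"ay":0,"az":0,"tx":0,"ty":0,"tz":-0.3},
  {"claw":2,"ax":0,"ay":0,"az":0,"tx":0,"ty":0,"tz":-0.3},
  {"claw":0.5,"ax":0,"ay":0,"az":0,"tx":0,"ty":0,"tz":-0.3},
  {"claw":0.5,"ax":0,"ay":0,"az":0,"tx":0,"ty":0,"tz":-0.3},
  {"claw":0.5,"ax":0,"ay":0,"az":0,"tx":0,"ty":0,"tz":-0.3},
  {"claw":0.5,"ax":0,"ay":0,"az":0,"tx":0,"ty":0,"tz":-0.3},
  {"claw":0.5,"ax":0,"ay":0,"az":0,"tx":0,"ty":0,"tz":-0.3},
  {"claw":0.5,"ax":0,"ay":0,"az":0,"tx":0,"ty":0,"tz":-0.3},
], grip_force=30)

```text
time: 3.77
eef_pos: [0.461, 0.0664, 0.1322]
tcp_rot: [0.048, -0.705, 0.705, -0.049]
contact_force: [-1.9, 1.1, 5.8]
opening: 0.132
```

Run:
```python
from h import *
s=ctrl.get_state();print(s['time'],s['eef_pos'],s['contact_force'],s['opening'],s['wrist_torque'])
R=Ro.from_quat(s['tcp_rot']).as_matrix();print(R.round(4))
```

```text
3.7667 [0.46102058 0.06641174 0.13224755] [-1.89023651  1.06107544  5.80007356] 0.1321974990087268 [0.0908662  0.19538981 0.02548386]
[[-9.906e-01  1.200e-03  1.371e-01]
 [-1.371e-01  1.000e-04 -9.906e-01]
 [-1.200e-03 -1.000e+00  1.000e-04]]
```

Call:
play_rows([
  {"claw":0.5,"ax":0,"ay":0,"az":0,"tx":0,"ty":0,"tz":-0.3},
  {"claw":0.5,"ax":0,"ay":0,"az":0,"tx":0,"ty":0,"tz":-0.9},
  {"claw":0.5,"ax":0,"ay":0,"az":0,"tx":0,"ty":0,"tz":-1.6},
  {"claw":0.5,"ax":0,"ay":0,"az":0,"tx":0,"ty":0,"tz":-2.3},
  {"claw":0.5,"ax":0,"ay":0,"az":0,"tx":0,"ty":0,"tz":-3},
  {"claw":0.5,"ax":0,"ay":0,"az":0,"tx":0,"ty":0,"tz":-3.7},
  {"claw":0.5,"ax":0,"ay":0,"az":0,"tx":0,"ty":0,"tz":-4.4},
  {"claw":0.5,"ax":0,"ay":0,"az":0,"tx":0,"ty":0,"tz":-5},
  {"claw":0.5,"ax":0,"ay":0,"az":0,"tx":0,"ty":0,"tz":-5.4},
  {"claw":0.5,"ax":0,"ay":0,"az":0,"tx":0,"ty":0,"tz":-5.7},
  {"claw":0.5,"ax":0,"ay":0,"az":0,"tx":0,"ty":0,"tz":-6},
  {"claw":0.5,"ax":0,"ay":0,"az":0,"tx":0,"ty":0,"tz":-6},
])

```text
time: 4.77
eef_pos: [0.4526, 0.126, 0.1323]
tcp_rot: [0.049, -0.705, 0.706, -0.049]
contact_force: [-2.8, 0.9, 6.6]
opening: 0.127
```

Run:
```python
from h import *
s=ctrl.get_state();print(s['time'],s['eef_pos'],s['contact_force'],s['opening'],s['wrist_torque'])
```

```text
4.7667 [0.45256801 0.12602345 0.13226349] [-2.79131085  0.89057523  6.63070947] 0.12700948697413209 [-0.08304977  0.28204354 -0.02414079]
```

Moved 60 mm with little force. Now creeping to the stop.

Call:
play_rows([
  {"claw":0.5,"ax":0,"ay":0,"az":0,"tx":0,"ty":0,"tz":-0.1},
  {"claw":0.5,"ax":0,"ay":0,"az":0,"tx":0,"ty":0,"tz":-0.2},
  {"claw":0.5,"ax":0,"ay":0,"az":0,"tx":0,"ty":0,"tz":-0.3},
  {"claw":0.5,"ax":0,"ay":0,"az":0,"tx":0,"ty":0,"tz":-0.4},
  {"claw":0.5,"ax":0,"ay":0,"az":0,"tx":0,"ty":0,"tz":-0.5},
  {"claw":0.5,"ax":0,"ay":0,"az":0,"tx":0,"ty":0,"tz":-0.5},
  {"claw":0.5,"ax":0,"ay":0,"az":0,"tx":0,"ty":0,"tz":-0.5},
])

```text
time: 5.35
eef_pos: [0.4519, 0.1306, 0.1323]
tcp_rot: [0.048, -0.705, 0.706, -0.049]
contact_force: [-1.9, -1.3, 5.4]
opening: 0.127
```

Call:
play_rows([
  {"claw":0.5,"ax":0,"ay":0,"az":0,"tx":0,"ty":0,"tz":-0.1},
  {"claw":0.5,"ax":0,"ay":0,"az":0,"tx":0,"ty":0,"tz":-0.2},
  {"claw":0.5,"ax":0,"ay":0,"az":0,"tx":0,"ty":0,"tz":-0.2},
])

```text
time: 5.6
eef_pos: [0.4517, 0.1325, 0.1322]
tcp_rot: [0.048, -0.705, 0.706, -0.049]
contact_force: [-1.8, -1.5, 5.8]
opening: 0.128
```

Call:
play_rows([
  {"claw":0.5,"ax":0,"ay":0,"az":0,"tx":0,"ty":0,"tz":-0.1},
  {"claw":0.5,"ax":0,"ay":0,"az":0,"tx":0,"ty":0,"tz":-0.2},
  {"claw":0.5,"ax":0,"ay":0,"az":0,"tx":0,"ty":0,"tz":-0.2},
])

```text
time: 5.85
eef_pos: [0.4516, 0.1331, 0.1322]
tcp_rot: [0.049, -0.704, 0.707, -0.049]
contact_force: [-1.2, -6.7, 6.7]
opening: 0.128
```

Call:
play_rows([
  {"claw":0.5,"ax":0,"ay":0,"az":0,"tx":0,"ty":0,"tz":-0.1},
  {"claw":0.5,"ax":0,"ay":0,"az":0,"tx":0,"ty":0,"tz":-0.1},
])

```text
time: 6.02
eef_pos: [0.4515, 0.1331, 0.1322]
tcp_rot: [0.049, -0.703, 0.708, -0.049]
contact_force: [-0.6, -9.7, 6.1]
opening: 0.132
```

The motion stopped at 62 mm in the case frame while the force rose to 10 N, so the door is at the end stop. Releasing and rising.

Call:
play_rows([
  {"claw":1.5,"ax":0,"ay":0,"az":0,"tx":0,"ty":0,"tz":0},
  {"claw":2.5,"ax":0,"ay":0,"az":0,"tx":0,"ty":0,"tz":0},
  {"claw":4,"ax":0,"ay":0,"az":0,"tx":0,"ty":0,"tz":0},
  {"claw":5,"ax":0,"ay":0,"az":0,"tx":0,"ty":0,"tz":0},
  {"claw":5,"ax":0,"ay":0,"az":0,"tx":0,"ty":0,"tz":0},
  {"claw":5,"ax":0,"ay":0,"az":0,"tx":0,"ty":0,"tz":0},
])

```text
time: 6.52
eef_pos: [0.4506, 0.1359, 0.131]
tcp_rot: [-0.049, 0.706, -0.705, 0.048]
contact_force: [-0.1, -0.3, 0.1]
opening: 0.588
```

Run:
```python
from h import *
s=ctrl.get_state();print(s['time'],s['eef_pos'],s['contact_force'],s['opening'],s['wrist_torque'])
```

```text
6.5167 [0.4506465  0.13589879 0.13103193] [-0.07075214 -0.25989792  0.10606382] 0.587652061407819 [ 0.01558205 -0.03039737  0.0131877 ]
```

Call:
play_rows([
  {"claw":5,"ax":0,"ay":0,"az":0,"tx":0,"ty":-1,"tz":0.2},
  {"claw":5,"ax":0,"ay":0,"az":0,"tx":0,"ty":-3,"tz":0.3},
  {"claw":5,"ax":0,"ay":0,"az":0,"tx":0,"ty":-6,"tz":0.3},
  {"claw":5,"ax":0,"ay":0,"az":0,"tx":0,"ty":-9,"tz":0.3},
  {"claw":5,"ax":0,"ay":0,"az":0,"tx":0,"ty":-12,"tz":0.3},
  {"claw":5,"ax":0,"ay":0,"az":0,"tx":0.5,"ty":-13.5,"tz":2},
  {"claw":5,"ax":0,"ay":0,"az":0,"tx":1.5,"ty":-14,"tz":5},
  {"claw":5,"ax":0,"ay":0,"az":0,"tx":2.5,"ty":-14,"tz":8.5},
  {"claw":5,"ax":0,"ay":0,"az":0,"tx":4,"ty":-14,"tz":12},
  {"claw":5,"ax":0,"ay":0,"az":0,"tx":5.5,"ty":-14,"tz":16},
  {"claw":5,"ax":0,"ay":0,"az":0,"tx":7,"ty":-14,"tz":20},
  {"claw":5,"ax":0,"ay":0,"az":0,"tx":8.5,"ty":-14,"tz":24},
])

```text
time: 7.52
eef_pos: [0.3995, -0.1122, 0.2725]
tcp_rot: [0.048, -0.705, 0.706, -0.049]
contact_force: [0.4, 0.1, -0.4]
opening: 0.583
```

Run:
```python
from h import *
s=ctrl.get_state();print(s['time'],s['eef_pos'],s['contact_force'],s['opening'])
p,d=cams.read_camera("top");q,_=cams.read_camera("scene")
a=cv2.resize(p[140:275,245:405],(600,500));b=cv2.resize(q[150:280,235:395],(600,500))
cv2.imwrite("pics/end.png",cv2.resize(np.hstack([a,b]),(800,340)))
cv2.imwrite("pics/endtop.png",p);cv2.imwrite("pics/endscene.png",q)
```

```text
7.5167 [ 0.39947019 -0.11218526  0.2724537 ] [ 0.37673403  0.06219246 -0.39082908] 0.5830223135551812
```

View pics/end.png

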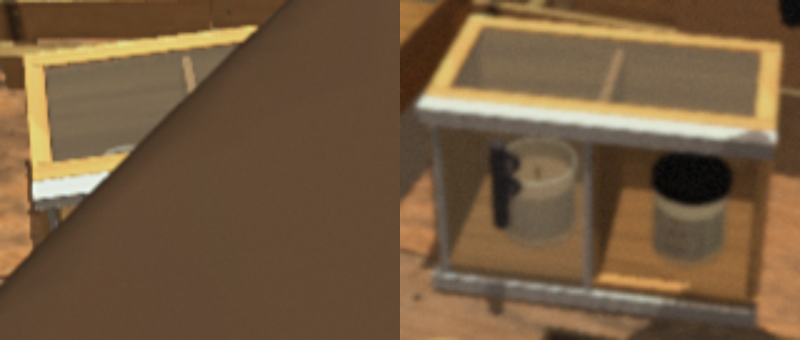

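The scene view shows the door's frame running from the case's left edge (440) to the divider (588), and both candles standing. I'll do one numeric check of the pull.

Run:
```python
from h import *
g=lambda x,y:(235+(x-400+.5)*.4-.5,150+(y+.5)*130/340-.5)
# zoom scale: 160px->400, 130px->340
c=np.array([.565,.086,0]);a=np.radians(8);y=np.array([-np.sin(a),np.cos(a),0]);x=np.array([np.cos(a),np.sin(a),0])
o,d=ray("scene",g(502,187))
# intersect with plane x_c=-0.108
t=(-.108-(o-c)@x)/(d@x);p=o+t*d;print(p,(p-c)@y)
im=cv2.imread('pics/endscene.png')
cv2.imwrite('pics/endz.png',cv2.resize(im[150:280,235:395],None,fx=4.5,fy=4.5,interpolation=cv2.INTER_CUBIC))
```

```text
[0.44974164 0.13009379 0.13025072] 0.05970553139484082
```

View pics/endz.png

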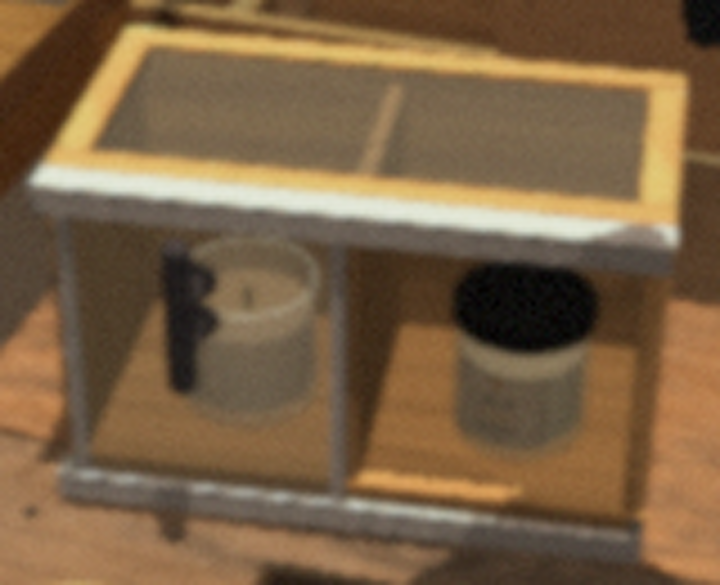

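```bash
python3 -c "
from plant import ctrl
print(ctrl.sign_off())"
```

```text
the job is handed in; nothing more can be done
None
```

The door now stands fully home in front of the left bay, which holds the open candle. The right bay, with the black-lidded candle, is open.

I gripped the pull from above and slid the door about 67 mm to the left. It stopped moving at about 62 mm in the case's frame while the force rose to roughly 10 N, which I took as the end stop. I then let go and backed the arm well clear.

- **Final picture:** the door's frame spans from the case's left edge to the divider. Both candles look upright and unmoved, and nothing touches the case.
- **Disagreement:** a camera reading of the pull gave 60 mm instead of 62 mm. That is within the calibration error of about 2 mm, and the contact at the stop supports the 62 mm figure.
- **Not checked:** the arm blocked most of the top camera's final view, so only the scene camera confirmed the end state.

The job was handed in at about 7.6 s of the 32 s allowed.

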